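# Free the guard from the bending iron and park it in its stand

### The arm

A 7-joint arm with a two-finger parallel gripper is mounted at the origin on the work surface. World frame = base frame: x ahead of the robot, y to its left, z up, the work surface at z = 0. Lengths are in m, angles in rad, forces in N, time in s.
With the tool pointing down it reaches from about 0.425 to 0.8 m from the base axis. Payload 8.3 kg.
Tool frame: the origin (TCP) lies at the very end of the fingers, on their centre line; the grasp point (between the pads) lies 19 mm behind it; z points along the fingers, y is the line along which they close (so a half turn about z gives the same grasp; the last joint's range is limited). The gripper opens to 85 mm and grips with 20 to 120 N. Pads are 22 mm wide; open, the fingers measure 114 mm over their backs; the gripper's body (76 mm by 85 mm) begins 54 mm behind the grasp point. The pads swing forward as they close: fully open they stand 13 mm farther back than shut.
Start: joints at [1.143, 0.383, 0.016, 1.37, -0.006, 1.388, -0.046], TCP at [0.223, -0.584, 0.231] pointing down, gripper open.
Joint ranges: [-2.95, 2.95], [-0.25, 2.06], [-1.52, 1.56], [0.18, 2.33], [-1.44, 4.58], [0.02, 2.06], [-3.01, 3.01]. Speed limits (rad/s): [2.39, 2.39, 3.01, 3.01, 3.14, 3.14, 3.14].

### API

Orientations are given as [roll, pitch, yaw] about the fixed x, y, z axes, in that order (R = Rz(yaw) Ry(pitch) Rx(roll)).
In Python, from rig import readout, optics, arm, models gives the robot as it stands.
- The arm moves only by the tool apply_moves, never from a script. Its argument "rows" is a list of rows, each a list of 5 numbers: the finger opening in m, from 0 to 0.0854, then the shift along the tool's x, y, z in m, then the turn about the tool's z in rad. In form: [[gripper, x, y, z, twist], ...]. A call has exactly 8 rows; each row is the pose to reach, as a shift and turn from the pose commanded when the call began, along the tool's axes at that moment; what a row does not reach only later rows make up. A row lasts 1/12 s, in which the tool goes at most 41.7 mm and 7.16 degrees, less where a joint would pass 70% of its speed; a pose out of reach is approached as far as the arm can. A call with a gripper value outside its range is refused whole. The fingers move at their own pace and stop on an object; "grip_force" is the grip in N (left out, the last holds). Time passes only in rows, so rows that repeat a pose let the fingers close, or fill a call up. It gives the time, the measured TCP pose, the force, the opening and the grip force at its end, in the units of the state.
- readout.sense(): the state, without advancing time (a new reading comes with each control period).
- optics.camera(name): name is "side" or "top"; returns a dict with "img" (480x640x3 uint8, red, green, blue), "camera_matrix" (3x3 intrinsics, pixels), "k1" (the pictures are not rectified: a ray, as slopes to the right and down, at radius r is drawn at 1 + k1 r^2 times it, then the intrinsics apply), "pose" (4x4, takes a point from camera to world coordinates). Camera axes: x right, y down, z forward; pixel columns grow to the right and rows downward; lengths in m; the calibration is good to about 2 mm. A picture is of the moment at which its call begins. There is no depth.
- arm.close_job(): hands the job in; it is judged then, once.
Trained networks look in a picture, given as the dict that the camera call returned (one of the last four; its "shot" number tells which), for a name from the list of things; names that differ only in an ending like _2 or _b are one class to them, and where a whole thing is asked for, a point or a joint stands for the part that bears it (a point fixed in the world has none). Each returns a list of dicts, best first, with "p" (0 to 1); they miss things now and then, are a little off and sometimes report something else, mostly with a low value. They report only what shows in the picture. A call takes as long as a camera call. They do not tell look-alikes from the thing itself.
- models.search_frame(picture, name): "location" ([column, row] in pixels, amid what is visible of it).
- models.spot_point(picture, name): "location" ([column, row] in pixels: a listed point, or the origin of a listed thing).
The state is a dict: "t": time; "joint_positions": joint angles; "joint_velocities": joint speeds; "effort": joint torques, N m; "ee_pos": TCP position; "tool_rot": TCP orientation; "ft_force": force on the tool from outside, world axes, zero at the start; "wrist_torque": the same for the moment, N m; "gripper_width": finger opening in m; "grip_force": force on a finger pad.
Only numpy, scipy, OpenCV 4.12 (cv2) and the standard library are available. Lean on these libraries where they do the work, as an engineer would, in place of code of your own. Each camera call takes 0.05 s, during which the arm holds its last target. There are 200 camera calls.

### The job

The light wooden guard over the bending iron on the violin maker's bench is caught on hidden studs inside: feel for the turn at which it comes free, then lift it straight off without lifting, tipping or shifting the iron, whose base must stay on the bench. Then seat the guard, open end down, flat and square at the bottom of the square recess in the dark wooden stand, set it down rather than drop it, and let go. Leave the tub, the gouge and the plane alone.

Things in the scene. Friction and masses are not known exactly. Their poses are not given: they have to be found in the camera images.
- guard: Guard, the outer part: plain light-wood square sleeve, closed flat top, open below, 58 x 58 mm outside, 85 mm tall, about 0.1 kg. Origin: centre of its open underside; z up, x and y square to its flat sides (quarter turns look alike). It stands over the iron's post with its underside on the iron's base plate, where it turns freely all the way round, either way.
- ledges (a point): On the guard's axis, 18 mm above its open end: the top of four hidden ledges, one in each inside corner, 6 mm thick, reaching in to 18.5 mm from the axis. They catch under the post's studs after 2.5 mm of lift; pulling farther lifts the whole iron. Lifted 17 mm without resistance they are past the studs, and nothing catches any more.
- guard_top (a point): Centre of the guard's flat top, 85 mm above its open end. The ledges pass the studs at just one turn of the guard in each quarter turn, to within about 6 degrees either side. That turn cannot be seen, differs each time, and is at least 15 degrees from where the guard stands at first, either way.
- iron: Bending iron, cold, the inner part, loose on the bench, 0.75 to 0.97 kg: steel base plate 135 x 100 x 10 mm with a round upright post (33 mm across, 70 mm tall, hidden in the guard) and a grey control box along its +x edge (top 34 mm, knob 43 mm above the bench). Origin: underside of the plate on the post's axis; plate reaches 50 mm to -x, 85 mm to +x, 50 mm to each y.
- studs (a point): On the post's axis, 30.5 mm above the bench: underside of its four hidden studs, 8 mm wide, 6 mm high, a quarter turn apart, reaching out to 22.5 mm from the axis. The directions they point in are unrelated to the axes of the iron or of this point.
- stand: Stand, fixed to the bench: a dark wooden block 130 x 130 x 18 mm with a square recess 61.5 x 61.5 mm, 10 mm deep, its floor lined with cork, in the middle of its top. Origin: centre of its underside; x and y along its sides and along the recess's sides.
- recess (a point): Centre of the recess floor, 8 mm above the bench; x and y along the recess's sides, z up.
- tub: Bystander: clear plastic tub with wood offcuts in it, 94 mm in diameter, 95 mm tall, origin at the centre of its underside.
- gouge: Bystander: gouge with a round wooden handle lying on the bench, about 230 mm long, 24 mm thick, along its own x; origin at the ferrule, on the bench.
- plane: Bystander: small steel block plane, 150 x 50 mm, about 60 mm tall, origin at the centre of its underside.
Mind the look-alikes: they are no part of the job. Several things have the shape of the iron; the one meant has the colours described above. There is more than one size of the stand; the job needs the largest.

How it is judged:
On the way:
1. the guard is clear above the iron's post, the iron still standing on the bench (z of guard in the frame of iron above 0.085 m and height (world z) of iron below 0.004 m and angle between iron's own z axis and vertical below 0.05 rad and distance of iron from where it was at the start of the episode below 0.025 m), for 0.1 s.
At the end, for the whole second after the job is handed in: The guard stands upright (tilt under 0.05 rad), open end down, on the recess floor (within 3 mm in height, 6 mm in position), at rest and released; the iron stands flat on the bench within 25 mm of where it began (z of guard in the frame of recess between -0.003 and 0.003 m and horizontal distance between guard and recess below 0.006 m and angle between each of guard, iron's own z axis and vertical below 0.05 rad and linear speed of guard below 0.02 m/s and contact force between the fingers and guard below 0.1 N and height (world z) of iron below 0.004 m and distance of iron from where it was at the start of the episode below 0.025 m); the robot touches nothing.
It fails at once if the iron is lifted off the bench (its origin rises 6 mm) or tips by more than 0.08 rad (height (world z) of iron above 0.006 m or angle between iron's own z axis and vertical above 0.08 rad).
It fails at once if the iron is shifted more than 25 mm (distance of iron from where it was at the start of the episode above 0.025 m).
It fails at once if the guard is dropped (falls at more than 0.5 m/s, out of the fingers) (linear speed of guard above 0.5 m/s and contact force between the fingers and guard below 0.1 N).
It fails at once if the tub, gouge or plane is moved more than 20 mm (distance of any of tub, gouge, plane from where it was at the start of the episode above 0.02 m).
It also fails if it takes over 58 s, if anything falls off the work surface, if the arm or the gripper's body presses on something with over 40 N, if the wrist force passes 120 N, or if a joint passes its speed limit or range.

## Working session

There is one attempt and no reset: what is moved stays moved. The work goes in short steps, Python scripts to look and compute and a tool call to move; the robot and the scene stay as the last step left them, time stands still between calls to the robot, and variables do not carry over. Pictures are saved under pics/ and viewed, at most 10 in all, crops included, and the job is handed in when it is done.

Besides the shell and the picture viewer there is one more tool, called after "Emit:" as name([rows], argument=value, ...), one row to a line, values as JSON. apply_moves: Moves the arm, as the interface text tells. Its arguments: {"type":"object","properties":{"rows":{"type":"array"},"grip_force":{"type":"number"}},"required":["rows"]}

```bash
mkdir -p pics; ls; python3 - <<'E'
from rig import readout, optics, models
import cv2
s=readout.sense();print({k:s[k] for k in('t','ee_pos','tool_rot','ft_force','gripper_width')})
for n in('side','top'):
    c=optics.camera(n);cv2.imwrite(f'pics/{n}0.png',c['img'][...,::-1])
    print(n,c['camera_matrix'],c['k1'],c['pose'])
    for q in('guard_top','guard','iron','stand','recess','tub','gouge','plane'):
        print(q,[(r['location'],round(r['p'],2)) for r in models.spot_point(c,q)][:4])
E
```

```text
pics
{'t': 0.0, 'ee_pos': array([ 0.22282991, -0.58340281,  0.23026641]), 'tool_rot': array([-3.13962371e+00,  1.79616416e-05,  3.64857430e-01]), 'ft_force': array([-0.83073031, -0.26698632, -0.25785825]), 'gripper_width': 0.08575562340843293}
side [[514.50877695   0.         313.40902266]
 [  0.         514.50877695 236.1787151 ]
 [  0.           0.           1.        ]] -0.007934444246639957 [[-0.85502866 -0.32363507  0.40519914  0.00728951]
 [-0.51856933  0.52840654 -0.67221454  0.85850364]
 [ 0.00344232 -0.78488653 -0.61962995  0.88129234]
 [ 0.          0.          0.          1.        ]]
guard_top [([250.2, 286.0], 0.73)]
guard [([254.0, 310.4], 0.78)]
iron [([349.5, 283.7], 0.91), ([336.3, 353.0], 0.77), ([252.3, 312.2], 0.73)]
stand [([311.0, 206.1], 0.92), ([429.2, 243.5], 0.73), ([364.8, 221.9], 0.69), ([363.2, 222.6], 0.29)]
recess [([429.6, 241.5], 0.98), ([313.0, 203.8], 0.93), ([364.5, 224.1], 0.71)]
tub [([250.8, 234.3], 0.59), ([252.2, 313.4], 0.56)]
gouge [([392.1, 187.2], 0.97), ([248.9, 286.7], 0.48)]
plane [([208.6, 385.2], 0.64)]
top [[452.36085772   0.         316.67575726]
 [  0.         452.36085772 242.70813415]
 [  0.           0.           1.        ]] 0.025214791042846435 [[ 0.02898406 -0.99445627  0.10107744  0.43171209]
 [-0.99922681 -0.0261379   0.02937007 -0.00681357]
 [-0.0265653  -0.10185055 -0.99444495  1.02374994]
 [ 0.          0.          0.          1.        ]]
guard_top [([216.0, 226.4], 0.6)]
guard [([228.5, 232.2], 0.63)]
iron [([231.4, 234.0], 0.85), ([227.1, 323.1], 0.82), ([312.0, 297.3], 0.76), ([228.2, 232.1], 0.55)]
stand [([433.7, 354.0], 0.92), ([423.0, 271.7], 0.85), ([424.4, 190.1], 0.58)]
recess [([434.8, 353.4], 0.95), ([425.0, 190.4], 0.94), ([422.7, 271.7], 0.66)]
tub [([341.9, 154.9], 0.9)]
gouge [([518.5, 268.4], 0.86)]
plane [([136.3, 249.8], 0.83), ([516.5, 268.8], 0.57)]
```

View pics/top0.png

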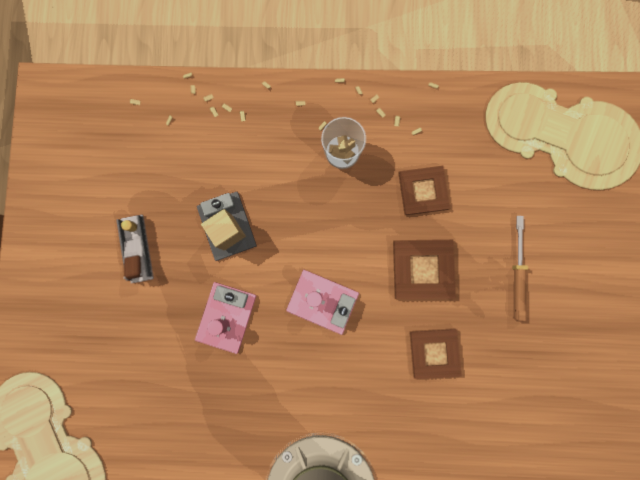

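View pics/side0.png

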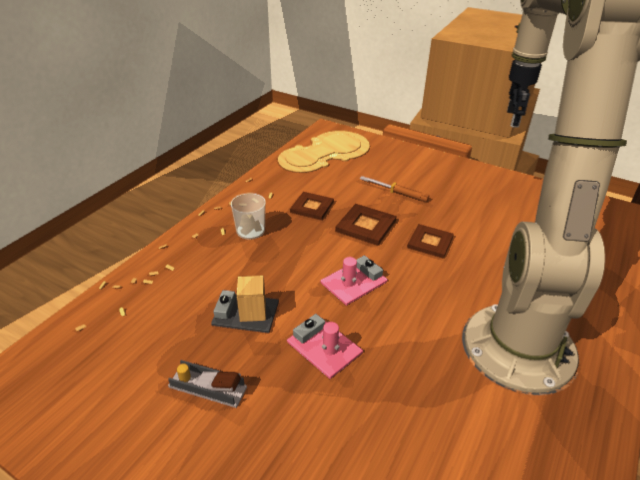

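The top view shows the guard (light block) at about (222,230) on the dark iron, the large stand at (424,270), the tub at (343,145), the plane at (135,250) and the gouge at (520,268). The pink irons and the two small stands are look-alikes. The side view agrees, with the guard at (251,300) and the stand at (366,224). Next I fit box silhouettes in both views.

```bash
cat > h.py <<'E'
import numpy as np, cv2
from scipy.optimize import minimize
def proj(c,P):
    T=np.linalg.inv(c['pose']);q=np.asarray(P)@T[:3,:3].T+T[:3,3]
    s=q[:,:2]/q[:,2:];s=s*(1+c['k1']*(s**2).sum(1,keepdims=True));K=c['camera_matrix']
    return s*[K[0,0],K[1,1]]+K[:2,2]
def ray(c,uv,z):
    K=c['camera_matrix'];d=(np.array(uv)-K[:2,2])/[K[0,0],K[1,1]];s=d.copy()
    for _ in range(5): s=d/(1+c['k1']*(s@s))
    v=c['pose'][:3,:3]@np.r_[s,1];o=c['pose'][:3,3];return o+v*(z-o[2])/v[2]
def box(p,w,z0,z1):
    x,y,a=p;R=np.array([[np.cos(a),-np.sin(a)],[np.sin(a),np.cos(a)]])
    q=np.array([[-1,-1],[1,-1],[1,1],[-1,1]])*w/2@R.T+[x,y]
    return np.vstack([np.c_[q,np.full(4,z)] for z in(z0,z1)])
def hull(c,P,shape=(480,640)):
    S=4;m=np.zeros((shape[0]*S,shape[1]*S),np.uint8)
    h=cv2.convexHull((proj(c,P)*S+S/2).astype(np.float32)).round().astype(np.int32)
    cv2.fillConvexPoly(m,h,1);return cv2.resize(m.astype(np.float32),shape[::-1],interpolation=cv2.INTER_AREA)
def fit(cms,p0,w,z0,z1):
    f=lambda p:sum(np.abs(hull(c,box(p,w,z0,z1))-m).sum()/m.sum() for c,m in cms)
    best=None
    for a in np.arange(0,np.pi/2,.26):
        r=minimize(f,[*p0,a],method='Nelder-Mead',options=dict(initial_simplex=np.array([[*p0,a],[p0[0]+.01,p0[1],a],[p0[0],p0[1]+.01,a],[*p0,a+.2]]),xatol=1e-4,fatol=1e-4))
        if best is None or r.fun<best.fun:best=r
    return best
def comp(m,uv,r=3):
    m=cv2.morphologyEx(m.astype(np.uint8),cv2.MORPH_OPEN,np.ones((2,2)))
    n,l=cv2.connectedComponents(m);u,v=map(int,uv);q=l[v-r:v+r+1,u-r:u+r+1];k=np.bincount(q[q>0]).argmax();return (l==k).astype(np.float32)
E
python3 - <<'E'
from rig import optics; from h import *
C={n:optics.camera(n) for n in('side','top')}
G={'side':(251,295),'top':(222,230)};S={'side':(366,224),'top':(424,270)}
for n in C:
    hsv=cv2.cvtColor(C[n]['img'],cv2.COLOR_RGB2HSV)
    for o in(G,S):
        u,v=o[n];print(n,[hsv[v,u+d].tolist() for d in range(-46,47,4)])
E
```

```text
side [[12, 195, 186], [12, 193, 190], [12, 194, 197], [12, 194, 184], [22, 27, 142], [23, 27, 114], [21, 26, 140], [30, 20, 76], [17, 158, 178], [16, 159, 173], [17, 159, 186], [16, 159, 181], [16, 161, 174], [17, 162, 167], [16, 162, 168], [12, 183, 81], [11, 194, 88], [11, 193, 90], [11, 193, 91], [11, 197, 109], [12, 195, 111], [11, 194, 105], [11, 191, 119], [12, 193, 203]]
side [[11, 193, 153], [12, 195, 165], [12, 194, 163], [12, 194, 163], [12, 196, 148], [10, 195, 98], [10, 194, 101], [9, 192, 109], [9, 193, 90], [14, 170, 205], [15, 165, 222], [16, 162, 233], [15, 168, 221], [15, 164, 230], [13, 177, 154], [9, 193, 102], [10, 196, 99], [9, 191, 104], [10, 184, 47], [12, 196, 173], [12, 195, 194], [12, 196, 176], [12, 196, 168], [12, 195, 167]]
top [[13, 141, 172], [13, 141, 172], [13, 141, 172], [13, 142, 172], [13, 140, 171], [13, 140, 171], [13, 142, 171], [17, 116, 156], [22, 91, 205], [21, 93, 205], [19, 98, 205], [20, 97, 205], [19, 98, 205], [20, 97, 205], [20, 97, 205], [21, 94, 201], [17, 119, 94], [15, 24, 64], [15, 16, 64], [12, 145, 104], [12, 147, 109], [12, 147, 109], [12, 147, 130], [13, 141, 164]]
top [[13, 140, 187], [13, 138, 186], [13, 139, 185], [12, 143, 161], [11, 151, 103], [10, 150, 121], [11, 148, 117], [11, 147, 118], [13, 138, 135], [17, 107, 203], [17, 109, 203], [16, 111, 199], [16, 111, 202], [18, 104, 204], [18, 103, 203], [13, 139, 119], [10, 154, 109], [11, 151, 105], [10, 150, 107], [11, 152, 111], [13, 144, 156], [13, 141, 177], [13, 140, 177], [13, 142, 174]]
```

```bash
cat > loc.py <<'E'
from rig import optics; from h import *
C={n:optics.camera(n) for n in('side','top')}
G={'side':(251,295),'top':(222,230)};S={'side':(366,224),'top':(424,270)}
og=[];os_=[];vis=[]
for n in C:
    I=C[n]['img'];hsv=cv2.cvtColor(I,cv2.COLOR_RGB2HSV).astype(int);H,Sa,V=hsv.transpose(2,0,1)
    g=comp((H>=15)&(Sa>80)&(V>60),G[n])
    d=comp((V<(138 if n=='top' else 128))&(H<=(13 if n=='top' else 11))&(Sa>100),(S[n][0]+20,S[n][1]+ (8 if n=='side' else 0)),4)
    ct=max(cv2.findContours(d.astype(np.uint8),0,1)[0],key=cv2.contourArea);d[:]=0;cv2.fillConvexPoly(d,cv2.convexHull(ct),1)
    og.append((C[n],g));os_.append((C[n],d));print(n,g.sum(),d.sum())
    J=I.copy();
    for m in(g,d):cv2.drawContours(J,cv2.findContours(m.astype(np.uint8),0,1)[0],-1,(0,255,0),1)
    u,v=(310,260) if n=='side' else (320,250)
    vis.append((C[n],J,u,v))
pg=ray(C['top'],G['top'],.095)[:2];ps=ray(C['top'],S['top'],.018)[:2]
for nm,o,p,a in(('guard',og,pg,(.058,.01,.095)),('stand',os_,ps,(.13,0,.018))):
    for sub in(o,o[:1],o[1:]):
        r=fit(sub,p,*a);print(nm,r.x[:2].round(4),np.degrees(r.x[2]).round(1)%90,round(r.fun,3))
out=[cv2.resize(J[v-90:v+90,u-130:u+130],None,fx=2.3,fy=2.3,interpolation=0)[:,:,::-1] if n else 0 for n,J,u,v in vis]
cv2.imwrite('pics/seg.png',cv2.resize(np.vstack(out),(432,598) ) )
E
python3 loc.py
```

```text
side 1259.0 1705.0
top 1053.0 4022.0
guard [0.5509 0.2238] 35.5 0.154
guard [0.5483 0.2277] 35.6 0.035
guard [0.5509 0.2229] 35.9 0.062
stand [ 0.4768 -0.2162] 1.5 0.203
stand [ 0.4752 -0.212 ] 1.5 0.056
stand [ 0.4786 -0.2205] 2.3 0.099
```

```bash
cat >> loc.py <<'E'
out=[]
for n,J,u,v in vis:
    K=cv2.resize(J[v-90:v+90,u-140:u+160],(800,480),interpolation=0)[:,:,::-1]
    out.append(K[:, :])
cv2.imwrite('pics/seg2.png',cv2.resize(np.vstack([out[0][60:300],out[1][60:360]]),(800,540)))
E
python3 loc.py >/dev/null
```

```text
(no output)
```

View pics/seg2.png

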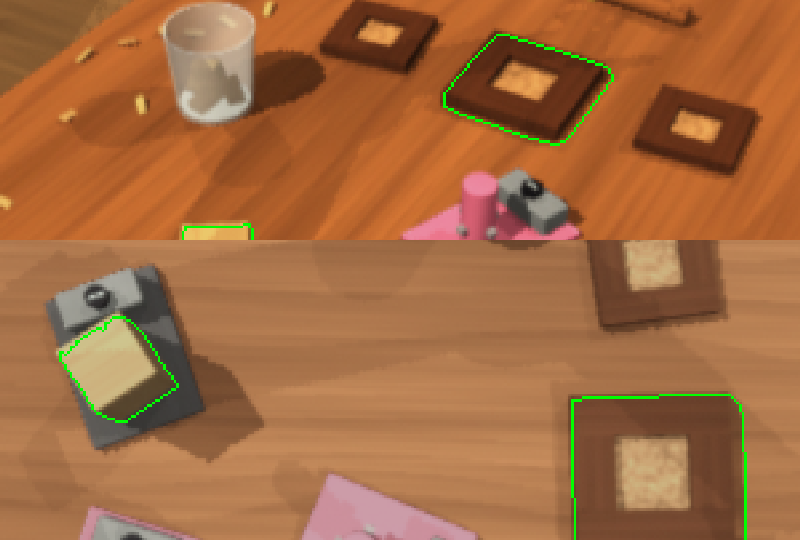

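```bash
cat > cork.py <<'E'
from rig import optics,models; from h import *
C={n:optics.camera(n) for n in('side','top')}
S={'side':(366,224),'top':(424,270)}
for n in C:
    c=C[n];hsv=cv2.cvtColor(c['img'],cv2.COLOR_RGB2HSV).astype(int);H,Sa,V=hsv.transpose(2,0,1)
    m=(V>155)&(H>=12)
    u,v=S[n];w=np.zeros_like(m);w[v-18:v+19,u-20:u+21]=1
    if n=='top': pass
    k=comp(m&w,S[n]);ys,xs=np.nonzero(k);print(n,k.sum(),xs.min(),xs.max(),ys.min(),ys.max(),ray(c,(xs.mean(),ys.mean()),.008).round(4))
    for q,z in(('recess',.008),('guard_top',.095),('iron',0),('stand',0),('tub',0),('plane',0)):
        print(q,[(ray(c,r['location'],z)[:2].round(4),round(r['p'],2)) for r in models.spot_point(c,q)][:4])
    # brute: opening projection visible floor = intersection of rim hull and floor hull
    def f(p):
        a=hull(c,box(p,.0615,.018,.018));b=hull(c,box(p,.0615,.008,.008));return np.abs(np.minimum(a,b)-k).sum()/k.sum()
    p0=ray(c,S[n],.008)[:2];best=min((minimize(f,[*p0,a],method='Nelder-Mead',options=dict(initial_simplex=[[*p0,a],[p0[0]+.006,p0[1],a],[p0[0],p0[1]+.006,a],[*p0,a+.1]])) for a in(-.05,.03,.1)),key=lambda r:r.fun);print('recess fit',best.x.round(4),best.fun)
E
python3 cork.py
```

```text
side 196.0 356 378 217 230 [ 0.4783 -0.2177  0.008 ]
recess [(array([ 0.4747, -0.212 ]), 0.79), (array([ 0.6658, -0.2313]), 0.65), (array([ 0.2959, -0.2316]), 0.6), (array([0.5572, 0.214 ]), 0.39)]
guard_top [(array([0.5493, 0.2236]), 0.7), (array([0.6729, 0.0704]), 0.65)]
iron [(array([0.403 , 0.0187]), 0.77), (array([0.3363, 0.2236]), 0.61)]
stand [(array([ 0.6625, -0.2253]), 0.95), (array([ 0.4796, -0.2154]), 0.87), (array([ 0.3019, -0.237 ]), 0.87)]
tub [(array([ 0.7579, -0.0199]), 0.92)]
plane [(array([0.5087, 0.4361]), 0.83)]
recess fit [ 0.4778 -0.2128 -0.0034] 0.11734694242477417
top 664.0 412 438 258 283 [ 0.4794 -0.2209  0.008 ]
recess [(array([ 0.4831, -0.2039]), 0.81), (array([ 0.6602, -0.2141]), 0.6), (array([ 0.3   , -0.2428]), 0.58)]
guard_top [(array([0.5523, 0.2277]), 0.88)]
iron [(array([0.5486, 0.2176]), 0.97), (array([0.3499, 0.2209]), 0.92), (array([0.4108, 0.026 ]), 0.81)]
stand [(array([ 0.2988, -0.2451]), 0.73), (array([ 0.6636, -0.2237]), 0.66), (array([ 0.4761, -0.2193]), 0.55)]
tub [(array([ 0.7528, -0.0295]), 0.61)]
plane [(array([0.5101, 0.4308]), 0.89)]
recess fit [ 0.4803 -0.2187 -0.0101] 0.13441264629364014
```

```bash
cat > go.py <<'E'
import sys,numpy as np
from rig import readout
from scipy.spatial.transform import Rotation as Ro
s=readout.sense();R=Ro.from_euler('xyz',s['tool_rot'])
print('t',round(s['t'],2),'p',s['ee_pos'].round(4),'rot',np.degrees(s['tool_rot']).round(2),'f',s['ft_force'].round(2),'m',s['wrist_torque'].round(2),'w',round(s['gripper_width'],4),'gf',round(s['grip_force'],1),'q7',s['joint_positions'][6].round(2))
a=list(map(float,sys.argv[1:]))
for i in range(0,len(a),4):
    yaw=np.degrees(s['tool_rot'][2]); d=R.inv().apply(np.array(a[i:i+3])-s['ee_pos']); tw=-((a[i+3]-yaw+180)%360-180)
    print('->',a[i:i+4],d.round(4),'twist',np.radians(tw).round(4))
E
python3 go.py .5 -.2 .23 70  .55 .225 .2 125.5
```

```text
t 1.9 p [ 0.223  -0.5838  0.2313] rot [-180.    -0.    20.9] f [-0.41  0.56 -0.78] m [0.01 0.   0.02] w 0.0856 gf 0.0 q7 -0.05
-> [0.5, -0.2, 0.23, 70.0] [ 0.3957 -0.2598  0.0013] twist -0.8569
-> [0.55, 0.225, 0.2, 125.5] [ 0.5941 -0.6389  0.0313] twist -1.8256
```

Emit:
apply_moves([
  [0.085,0.396,-0.26,0,-0.857],
  [0.085,0.396,-0.26,0,-0.857],
  [0.085,0.396,-0.26,0,-0.857],
  [0.085,0.396,-0.26,0,-0.857],
  [0.085,0.396,-0.26,0,-0.857],
  [0.085,0.396,-0.26,0,-0.857],
  [0.085,0.396,-0.26,0,-0.857],
  [0.085,0.396,-0.26,0,-0.857],
], grip_force=25)

```text
t: 2.57
ee_pos: [0.4188, -0.3118, 0.2317]
tool_rot: [3.141, 0.0, 1.229]
ft_force: [0.3, -0.8, 0.2]
gripper_width: 0.085
grip_force: 0.0
```

```bash
python3 go.py .55 .225 .2 125.5
```

```text
t 2.57 p [ 0.4188 -0.3118  0.2317] rot [1.7996e+02 2.0000e-02 7.0400e+01] f [ 0.32 -0.83  0.24] m [-0.08 -0.03 -0.01] w 0.085 gf 0.0 q7 0.19
-> [0.55, 0.225, 0.2, 125.5] [ 0.5497 -0.0565  0.0314] twist -0.9617
```

Emit:
apply_moves([
  [0.085,0.55,-0.057,0.03,-0.96],
  [0.085,0.55,-0.057,0.03,-0.96],
  [0.085,0.55,-0.057,0.03,-0.96],
  [0.085,0.55,-0.057,0.03,-0.96],
  [0.085,0.55,-0.057,0.03,-0.96],
  [0.085,0.55,-0.057,0.03,-0.96],
  [0.085,0.55,-0.057,0.03,-0.96],
  [0.085,0.55,-0.057,0.03,-0.96],
])

```text
t: 3.23
ee_pos: [0.4992, 0.0112, 0.2137]
tool_rot: [3.141, 0.001, 2.188]
ft_force: [0.7, -0.6, -0.4]
gripper_width: 0.0852
grip_force: 0.0
```

```bash
python3 go.py .55 .225 .18 125.5
```

```text
t 3.23 p [0.4992 0.0112 0.2137] rot [1.7996e+02 6.0000e-02 1.2538e+02] f [ 0.73 -0.56 -0.45] m [-0.02 -0.03  0.  ] w 0.0852 gf 0.0 q7 0.44
-> [0.55, 0.225, 0.18, 125.5] [0.1449 0.1652 0.0336] twist -0.0022
```

Emit:
apply_moves([
  [0.085,0.145,0.165,0.033,0],
  [0.085,0.145,0.165,0.033,0],
  [0.085,0.145,0.165,0.033,0],
  [0.085,0.145,0.165,0.033,0],
  [0.085,0.145,0.165,0.033,0],
  [0.085,0.145,0.165,0.033,0],
  [0.085,0.145,0.165,0.033,0],
  [0.085,0.145,0.165,0.033,0],
])

```text
t: 3.9
ee_pos: [0.5505, 0.2239, 0.1798]
tool_rot: [-3.141, -0.001, 2.184]
ft_force: [-0.0, -0.9, -0.1]
gripper_width: 0.085
grip_force: 0.0
```

```bash
cat > snap.py <<'E'
import sys,cv2
from rig import optics
s,uv,f=sys.argv[1],list(map(int,sys.argv[2:6])),sys.argv[6]
c=optics.camera(s);u,v,w,h=uv
cv2.imwrite(f,cv2.resize(c['img'][v:v+h,u:u+w,::-1],None,fx=int(800/w) or 1,fy=int(800/w) or 1,interpolation=cv2.INTER_CUBIC))
E
python3 snap.py side 160 190 200 150 pics/a.png; python3 go.py .55 .225 .053 125.5
```

```text
t 3.95 p [0.551  0.2223 0.1801] rot [-1.7997e+02  1.0000e-02  1.2501e+02] f [ 0.43 -0.37  0.28] m [-0.01 -0.04 -0.03] w 0.0847 gf 0.0 q7 -0.04
-> [0.55, 0.225, 0.053, 125.5] [0.0028 0.0008 0.1271] twist -0.0086
```

View pics/a.png

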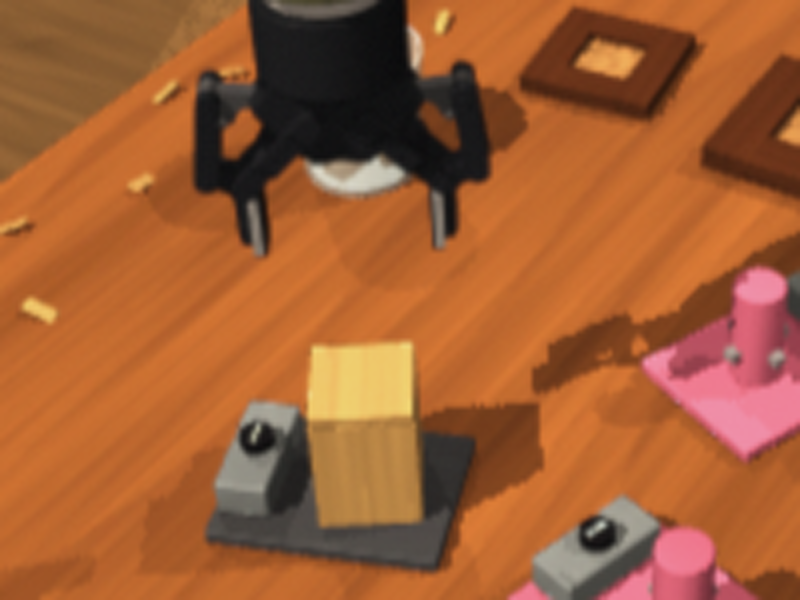

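The fingers straddle the guard: tips at (257,255) and (437,245) in the crop, guard top at (362,380). Descending.

Emit:
apply_moves([
  [0.085,0.002,0.001,0.03,0],
  [0.085,0.002,0.001,0.055,0],
  [0.085,0.002,0.001,0.075,0],
  [0.085,0.002,0.001,0.095,0],
  [0.085,0.002,0.001,0.112,0],
  [0.085,0.002,0.001,0.127,0],
  [0.085,0.002,0.001,0.127,0],
  [0.085,0.002,0.001,0.127,0],
])

```text
t: 4.62
ee_pos: [0.5508, 0.2229, 0.0533]
tool_rot: [-3.14, 0.001, 2.179]
ft_force: [0.8, 0.6, 0.8]
gripper_width: 0.0852
grip_force: 0.0
```

Emit:
apply_moves([
  [0.065,0,0,0,0],
  [0.062,0,0,0,0],
  [0.06,0,0,0,0],
  [0.058,0,0,0,0],
  [0.055,0,0,0,0],
  [0.05,0,0,0,0],
  [0.05,0,0,0,0],
  [0.05,0,0,0,0],
], grip_force=30)

```text
t: 5.28
ee_pos: [0.5514, 0.2252, 0.0544]
tool_rot: [3.14, 0.001, 2.182]
ft_force: [0.3, -0.4, 6.4]
gripper_width: 0.058
grip_force: 32.2
```

```bash
python3 go.py
```

```text
t 5.28 p [0.5514 0.2252 0.0544] rot [1.7989e+02 4.0000e-02 1.2500e+02] f [ 0.29 -0.42  6.44] m [-0.17  0.21  0.  ] w 0.058 gf 32.2 q7 -0.11
```

Emit:
apply_moves([
  [0.05,0,0,-0.0023,0],
  [0.05,0,0,-0.0023,0],
  [0.05,0,0,-0.0023,0.12],
  [0.05,0,0,-0.0023,0.24],
  [0.05,0,0,-0.0023,0.35],
  [0.05,0,0,-0.0023,0.35],
  [0.05,0,0,-0.0023,0.35],
  [0.05,0,0,-0.0023,0.35],
])

```text
t: 5.95
ee_pos: [0.5504, 0.225, 0.0554]
tool_rot: [-3.141, 0.0, 1.836]
ft_force: [0.2, -0.6, -0.7]
gripper_width: 0.0574
grip_force: 32.3
```

Emit:
apply_moves([
  [0.05,0,0,-0.001,0],
  [0.05,0,0,-0.002,0],
  [0.05,0,0,-0.003,0],
  [0.05,0,0,-0.003,0],
  [0.05,0,0,-0.003,0],
  [0.05,0,0,-0.003,0],
  [0.05,0,0,-0.003,0],
  [0.05,0,0,-0.003,0],
])

```text
t: 6.62
ee_pos: [0.5503, 0.2248, 0.0582]
tool_rot: [-3.141, 0.0, 1.832]
ft_force: [0.1, 0.1, -8.8]
gripper_width: 0.0575
grip_force: 34.1
```

```bash
python3 go.py
```

```text
t 6.62 p [0.5503 0.2248 0.0582] rot [-179.95    0.    104.96] f [ 0.12  0.12 -8.79] m [-0.06  0.28  0.01] w 0.0575 gf 34.1 q7 -0.42
```

Emit:
apply_moves([
  [0.05,0,0,0.003,0],
  [0.05,0,0,0.003,0],
  [0.05,0,0,0.003,0.08],
  [0.05,0,0,0.003,0.16],
  [0.05,0,0,0.003,0.16],
  [0.05,0,0,0.0015,0.16],
  [0.05,0,0,0,0.16],
  [0.05,0,0,0,0.16],
])

```text
t: 7.28
ee_pos: [0.5501, 0.2247, 0.0581]
tool_rot: [-3.14, 0.0, 1.674]
ft_force: [0.6, -0.7, -8.9]
gripper_width: 0.0575
grip_force: 34.3
```

```bash
python3 go.py
```

```text
t 7.28 p [0.5501 0.2247 0.0581] rot [-1.7993e+02  2.0000e-02  9.5900e+01] f [ 0.62 -0.69 -8.86] m [-0.08  0.12  0.  ] w 0.0575 gf 34.3 q7 -0.57
```

Emit:
apply_moves([
  [0.05,0,0,0.003,0],
  [0.05,0,0,0.003,0],
  [0.05,0,0,0.003,0.08],
  [0.05,0,0,0.003,0.16],
  [0.05,0,0,0.003,0.16],
  [0.05,0,0,0.0015,0.16],
  [0.05,0,0,0,0.16],
  [0.05,0,0,0,0.16],
])

```text
t: 7.95
ee_pos: [0.5502, 0.2248, 0.0582]
tool_rot: [-3.141, 0.0, 1.514]
ft_force: [1.0, 0.9, -8.4]
gripper_width: 0.0577
grip_force: 34.4
```

Emit:
apply_moves([
  [0.05,0,0,0.003,0],
  [0.05,0,0,0.003,0],
  [0.05,0,0,0.003,0.08],
  [0.05,0,0,0.003,0.16],
  [0.05,0,0,0.003,0.16],
  [0.05,0,0,0.0015,0.16],
  [0.05,0,0,0,0.16],
  [0.05,0,0,0,0.16],
])

```text
t: 8.62
ee_pos: [0.551, 0.2252, 0.0592]
tool_rot: [3.141, -0.001, 1.354]
ft_force: [0.1, 1.1, -1.1]
gripper_width: 0.0575
grip_force: 35.2
```

Emit:
apply_moves([
  [0.05,0,0,-0.001,0.02],
  [0.05,0,0,-0.003,0.02],
  [0.05,0,0,-0.005,0.02],
  [0.05,0,0,-0.007,0.02],
  [0.05,0,0,-0.009,0.02],
  [0.05,0,0,-0.011,0.02],
  [0.05,0,0,-0.013,0.02],
  [0.05,0,0,-0.015,0.02],
])

```text
t: 9.28
ee_pos: [0.5506, 0.225, 0.0738]
tool_rot: [3.142, -0.0, 1.332]
ft_force: [0.3, -0.6, -0.7]
gripper_width: 0.0575
grip_force: 35.2
```

Emit:
apply_moves([
  [0.05,0,0,-0.012,0],
  [0.05,0,0,-0.03,0],
  [0.05,0,0,-0.05,0],
  [0.05,0,0,-0.07,0],
  [0.05,0,0,-0.09,0],
  [0.05,0,0,-0.1,0],
  [0.05,0,0,-0.1,0],
  [0.05,0,0,-0.1,0],
])

```text
t: 9.95
ee_pos: [0.5508, 0.225, 0.1738]
tool_rot: [3.141, -0.0, 1.332]
ft_force: [0.5, 0.4, -1.3]
gripper_width: 0.0578
grip_force: 35.2
```

```bash
python3 snap.py side 160 190 200 150 pics/b.png; python3 go.py .478 -.217 .174 91.5 .478 -.217 .174 1.5
```

```text
t 10.0 p [0.5502 0.2247 0.1728] rot [-1.7996e+02  4.0000e-02  7.6310e+01] f [-0.25  0.67 -0.69] m [-0.04  0.01  0.03] w 0.0579 gf 35.2 q7 -0.83
-> [0.478, -0.217, 0.174, 91.5] [-0.4463  0.0343 -0.001 ] twist -0.2651
-> [0.478, -0.217, 0.174, 1.5] [-0.4463  0.0343 -0.001 ] twist 1.3057
```

View pics/b.png

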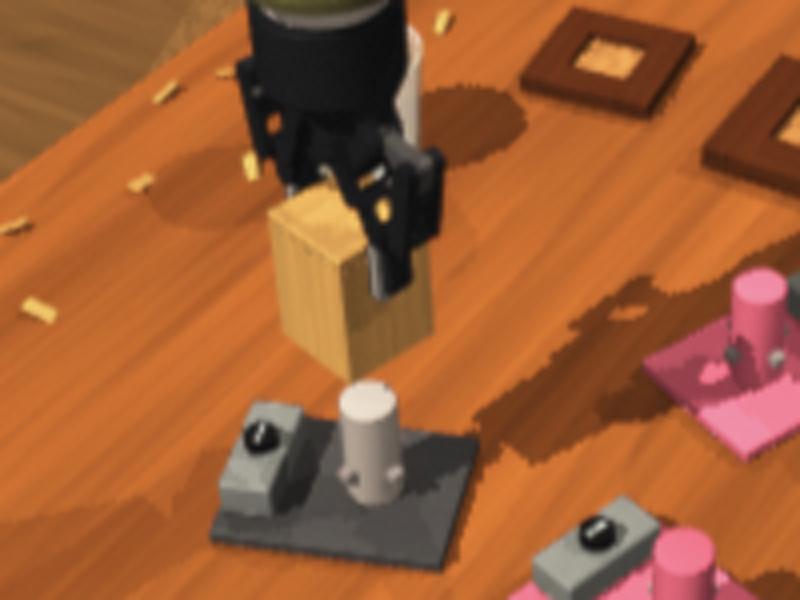

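The guard hangs clear at (350,280) in the crop, and the iron is standing with its bare post at (370,440). Carrying the guard to the stand.

Emit:
apply_moves([
  [0.05,-0.446,0.034,0,-0.265],
  [0.05,-0.446,0.034,0,-0.265],
  [0.05,-0.446,0.034,0,-0.265],
  [0.05,-0.446,0.034,0,-0.265],
  [0.05,-0.446,0.034,0,-0.265],
  [0.05,-0.446,0.034,0,-0.265],
  [0.05,-0.446,0.034,0,-0.265],
  [0.05,-0.446,0.034,0,-0.265],
])

```text
t: 10.67
ee_pos: [0.4957, -0.1012, 0.1721]
tool_rot: [-3.139, -0.001, 1.597]
ft_force: [0.9, -0.2, -0.7]
gripper_width: 0.0575
grip_force: 35.2
```

```bash
python3 go.py .46 -.217 .174 91.5
```

```text
t 10.67 p [ 0.4957 -0.1012  0.1721] rot [-1.7987e+02 -4.0000e-02  9.1490e+01] f [ 0.93 -0.2  -0.71] m [ 0.03 -0.1   0.02] w 0.0575 gf 35.2 q7 0.09
-> [0.46, -0.217, 0.174, 91.5] [-0.1149 -0.0387 -0.0018] twist -0.0003
```

```bash
python3 - <<'E'
import cv2,numpy as np,pickle
from rig import optics
C={n:optics.camera(n) for n in('side','top')};pickle.dump(C,open('c.pkl','wb'))
a=cv2.imread('pics/side0.png')[200:248,330:402];b=cv2.imread('pics/top0.png')[233:309,386:464]
A=cv2.resize(a,None,fx=7,fy=7,interpolation=cv2.INTER_CUBIC)[:, :];B=cv2.resize(b,None,fx=7,fy=7,interpolation=cv2.INTER_CUBIC)
A=cv2.resize(a,(395,263),interpolation=cv2.INTER_CUBIC);B=cv2.resize(b,(405,395),interpolation=cv2.INTER_CUBIC)
o=np.zeros((400,800,3),np.uint8);o[:263,:395]=A;o[:395,395:]=B
cv2.imwrite('pics/s.png',cv2.convertScaleAbs(o,alpha=1.4))
E
```

```text
(no output)
```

View pics/s.png

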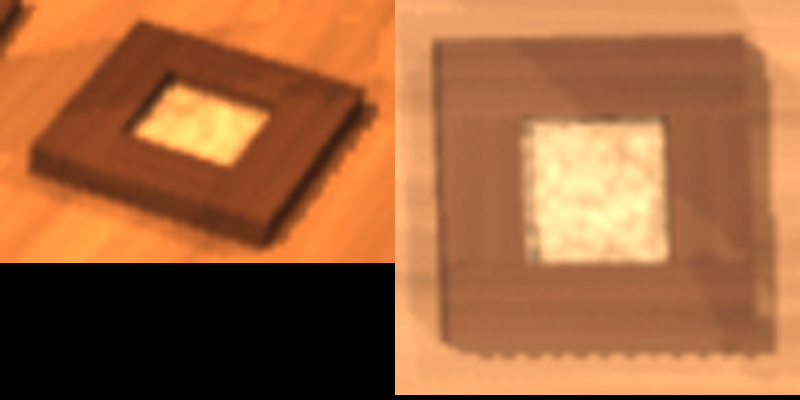

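```bash
cat > st.py <<'E'
import pickle; from h import *; from scipy.optimize import least_squares
C=pickle.load(open('c.pkl','rb'))
D={'side':((330,200),5.486,0,[(140,22),(362,92),(265,221),(32,155)],[(172,75),(272,108),(235,166),(127,132)]),
'top':((386,233),5.192,395,[(433,38),(743,36),(752,342),(443,340)],[(521,117),(667,118),(669,263),(525,265)])}
for n,(o,k,dx,S,Rr) in D.items():
    c=C[n]
    for w,P in((.13,S),(.0615,Rr)):
        W=np.array([ray(c,(np.array(p)-[dx,0]+.5)/k-.5+o,.018)[:2] for p in P])
        m=W.mean(0);d=[W[1]-W[0],W[2]-W[3],W[2]-W[1],W[3]-W[0]]
        print(n,w,m.round(4),'sides',[round(float(np.hypot(*e)),4) for e in d],'ang',[round(float((np.degrees(np.arctan2(e[1],e[0])))+45)%90-45,1) for e in d])
E
python3 st.py
```

```text
side 0.13 [ 0.4804 -0.2124] sides [0.128, 0.1241, 0.1236, 0.1332] ang [1.6, 6.1, 1.7, 3.5]
side 0.0615 [ 0.4797 -0.213 ] sides [0.0573, 0.0596, 0.0545, 0.0564] ang [1.0, 3.0, 5.7, 3.2]
top 0.13 [ 0.4823 -0.2146] sides [0.1314, 0.1292, 0.1295, 0.1285] ang [1.9, 1.4, 1.5, 2.5]
top 0.0615 [ 0.4813 -0.2159] sides [0.0617, 0.0605, 0.0615, 0.0629] ang [1.2, 2.5, 0.8, 2.0]
```

```bash
python3 go.py .481 -.214 .075 91.8
```

```text
t 10.77 p [ 0.4946 -0.1081  0.1717] rot [-1.7978e+02  1.5000e-01  9.0790e+01] f [-0.4  -0.64 -0.72] m [ 0.03 -0.03  0.  ] w 0.0577 gf 35.2 q7 0.09
-> [0.481, -0.214, 0.075, 91.8] [-0.1054 -0.0147  0.0971] twist -0.0177
```

Emit:
apply_moves([
  [0.05,-0.035,-0.005,0,-0.01],
  [0.05,-0.07,-0.01,0,-0.015],
  [0.05,-0.105,-0.0147,0.01,-0.018],
  [0.05,-0.1055,-0.0147,0.04,-0.018],
  [0.05,-0.1055,-0.0147,0.07,-0.018],
  [0.05,-0.1055,-0.0147,0.09,-0.018],
  [0.05,-0.1055,-0.0147,0.097,-0.018],
  [0.05,-0.1055,-0.0147,0.097,-0.018],
])

```text
t: 11.43
ee_pos: [0.4834, -0.2041, 0.0737]
tool_rot: [-3.136, -0.003, 1.615]
ft_force: [-0.3, 0.5, -0.2]
gripper_width: 0.0575
grip_force: 35.2
```

```bash
python3 go.py .481 -.214 .075 91.8; python3 - <<'E'
import cv2
from rig import optics
c=optics.camera('side');cv2.imwrite('pics/side1.png',c['img'][...,::-1])
cv2.imwrite('pics/d.png',cv2.resize(c['img'][158:248,315:415,::-1],None,fx=6,fy=6,interpolation=cv2.INTER_CUBIC))
E
```

```text
t 11.43 p [ 0.4834 -0.2041  0.0737] rot [-1.797e+02 -1.600e-01  9.254e+01] f [-0.34  0.47 -0.21] m [0.02 0.01 0.04] w 0.0575 gf 35.2 q7 0.28
-> [0.481, -0.214, 0.075, 91.8] [-0.0098 -0.0029 -0.0013] twist 0.0129
```

View pics/d.png

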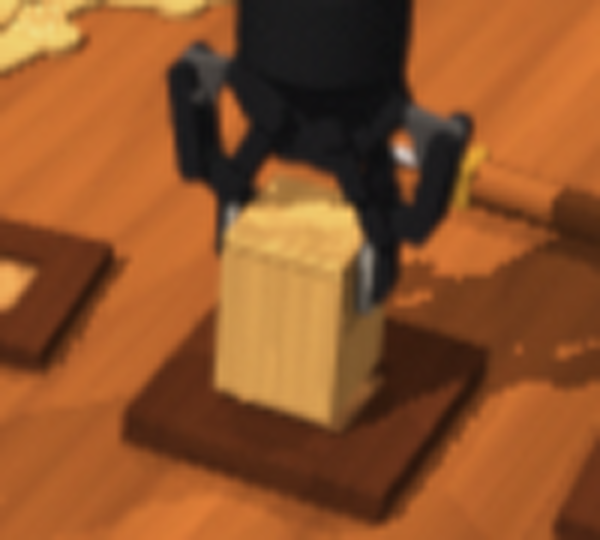

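```bash
python3 - <<'E'
import pickle; from h import *
c=pickle.load(open('c.pkl','rb'))['side']
z=.0737-.0444
for nm,p in(('front',(335,430)),('left',(216,386)),('topfront',(332,276)),('topleft',(226,245))):
    zz=z+(.085 if 'top' in nm else 0)
    print(nm,ray(c,(np.array(p)+.5)/6-.5+[315,158],zz).round(4))
B=box((.4834,-.2041,np.radians(2.5)),.058,z,z+.085)
print(B.round(4)); print(((proj(c,B)-[315,158]+.5)*6-.5).round(0))
# fit silhouette of front faces
E
python3 go.py
```

```text
front [ 0.4479 -0.1728  0.0293]
left [ 0.5097 -0.1741  0.0293]
topfront [ 0.4541 -0.1686  0.1143]
topleft [ 0.5048 -0.1657  0.1143]
[[ 0.4557 -0.2343  0.0293]
 [ 0.5136 -0.2318  0.0293]
 [ 0.5111 -0.1739  0.0293]
 [ 0.4532 -0.1764  0.0293]
 [ 0.4557 -0.2343  0.1143]
 [ 0.5136 -0.2318  0.1143]
 [ 0.5111 -0.1739  0.1143]
 [ 0.4532 -0.1764  0.1143]]
[[378. 356.]
 [266. 321.]
 [213. 385.]
 [328. 422.]
 [394. 204.]
 [276. 170.]
 [222. 232.]
 [342. 268.]]
t 11.48 p [ 0.4848 -0.2045  0.0756] rot [-1.7987e+02 -8.0000e-02  9.2550e+01] f [ 0.4   0.35 -0.32] m [ 0.08 -0.02  0.05] w 0.0577 gf 35.2 q7 0.28
```

Emit:
apply_moves([
  [0.05,-0.005,-0.001,0,0.006],
  [0.05,-0.0102,-0.0022,0,0.012],
  [0.05,-0.0102,-0.0022,0,0.012],
  [0.05,-0.0102,-0.0022,0.002,0.012],
  [0.05,-0.0102,-0.0022,0.004,0.012],
  [0.05,-0.0102,-0.0022,0.006,0.012],
  [0.05,-0.0102,-0.0022,0.006,0.012],
  [0.05,-0.0102,-0.0022,0.006,0.012],
])

```text
t: 12.15
ee_pos: [0.4836, -0.2151, 0.0704]
tool_rot: [-3.141, -0.0, 1.603]
ft_force: [-0.0, 0.4, -0.7]
gripper_width: 0.0575
grip_force: 35.2
```

```bash
python3 - <<'E'
import cv2
from rig import optics,readout
import numpy as np
P=[]
for i in range(6):
    c=optics.camera('side' if i else 'top');s=readout.sense();P.append(np.r_[s['ee_pos'],np.degrees(s['tool_rot'][2]),s['ft_force'][2]])
P=np.array(P);print(P.mean(0).round(4),P.std(0).round(4))
cv2.imwrite('pics/e.png',cv2.resize(c['img'][158:248,315:415,::-1],None,fx=6,fy=6,interpolation=cv2.INTER_CUBIC))
E
```

```text
[ 4.83700e-01 -2.15300e-01  7.06000e-02  9.18471e+01 -4.01400e-01] [0.000e+00 1.000e-04 0.000e+00 5.500e-03 7.276e-01]
```

View pics/e.png

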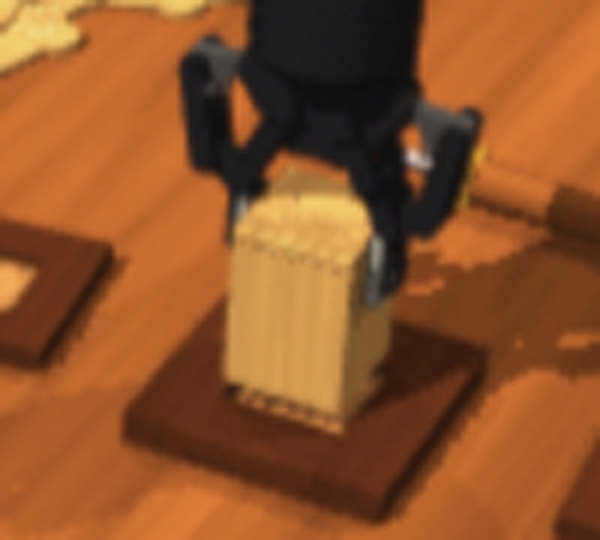

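The guard is square over the recess but slightly toward +y: its front edge runs (228,385)–(345,422), and the recess rim should be at (229,397)–(347,434). I'll shift a little to −y and probe.

Emit:
apply_moves([
  [0.05,-0.0025,-0.0005,0,0],
  [0.05,-0.0025,-0.0005,0.002,0],
  [0.05,-0.0025,-0.0005,0.004,0],
  [0.05,-0.0025,-0.0005,0.006,0],
  [0.05,-0.0025,-0.0005,0.008,0],
  [0.05,-0.0025,-0.0005,0.0105,0],
  [0.05,-0.0025,-0.0005,0.0105,0],
  [0.05,-0.0025,-0.0005,0.0105,0],
])

```text
t: 13.12
ee_pos: [0.4835, -0.2174, 0.0618]
tool_rot: [3.141, 0.0, 1.603]
ft_force: [-8.0, 4.1, 18.8]
gripper_width: 0.0579
grip_force: 37.6
```

```bash
python3 go.py
```

```text
t 13.12 p [ 0.4835 -0.2174  0.0618] rot [1.7999e+02 1.0000e-02 9.1860e+01] f [-8.    4.12 18.82] m [ 0.75  1.93 -0.25] w 0.0579 gf 37.6 q7 0.29
```

Emit:
apply_moves([
  [0.05,0,0,-0.0022,0],
  [0.05,0,0,-0.0022,0],
  [0.05,-0.001,0,-0.0022,0],
  [0.05,-0.002,0,-0.0022,0],
  [0.05,-0.002,0,-0.0022,0],
  [0.05,-0.002,0,-0.001,0],
  [0.05,-0.002,0,-0.001,0],
  [0.05,-0.002,0,-0.001,0],
])

```text
t: 13.78
ee_pos: [0.4835, -0.2199, 0.062]
tool_rot: [3.141, 0.0, 1.603]
ft_force: [-4.8, 2.5, 12.1]
gripper_width: 0.0577
grip_force: 36.7
```

```bash
python3 go.py
```

```text
t 13.78 p [ 0.4835 -0.2199  0.062 ] rot [1.7999e+02 1.0000e-02 9.1840e+01] f [-4.82  2.54 12.15] m [ 0.42  1.05 -0.04] w 0.0577 gf 36.7 q7 0.29
```

Emit:
apply_moves([
  [0.05,0,0,-0.002,0],
  [0.05,0.0015,0,-0.002,0],
  [0.05,0.0015,-0.001,-0.0015,0],
  [0.05,0.0015,-0.002,-0.001,0],
  [0.05,0.0015,-0.002,0,0],
  [0.05,0.0015,-0.002,0,0],
  [0.05,0.0015,-0.002,0,0],
  [0.05,0.0015,-0.002,0,0],
])

```text
t: 14.45
ee_pos: [0.4818, -0.2182, 0.062]
tool_rot: [3.141, 0.0, 1.603]
ft_force: [-2.0, 2.4, 9.4]
gripper_width: 0.0575
grip_force: 36.6
```

```bash
python3 go.py
```

```text
t 14.45 p [ 0.4818 -0.2182  0.062 ] rot [1.7994e+02 1.0000e-02 9.1860e+01] f [-2.01  2.44  9.42] m [ 0.45  0.5  -0.06] w 0.0575 gf 36.6 q7 0.29
```

```bash
python3 - <<'E'
import cv2,numpy as np
from rig import optics
c=optics.camera('side')['img'][...,::-1];cv2.imwrite('pics/side2.png',c)
a=c[195:240,342:392];b=cv2.imread('pics/side0.png')[195:240,342:392]
f=lambda q:cv2.resize(q,None,fx=8,fy=8,interpolation=cv2.INTER_CUBIC)
cv2.imwrite('pics/f.png',cv2.convertScaleAbs(np.hstack([f(a),f(b)]),alpha=1.3))
E
```

```text
(no output)
```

View pics/f.png

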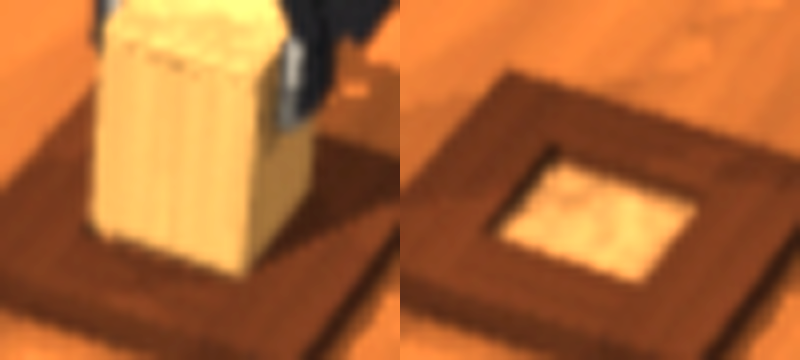

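At rest on the rim, the guard's front edge is at (92,230)–(245,278), against a rim line of (88,235)–(243,286) in the reference half. It is therefore about 3.5 mm too far toward −y, so I correct that.

Emit:
apply_moves([
  [0.05,0,0,-0.003,0],
  [0.05,0.002,0,-0.003,0],
  [0.05,0.0036,0.0003,-0.003,0],
  [0.05,0.0036,0.0003,-0.002,0],
  [0.05,0.0036,0.0003,-0.001,0],
  [0.05,0.0036,0.0003,0,0],
  [0.05,0.0036,0.0003,0.001,0],
  [0.05,0.0036,0.0003,0.001,0],
])

```text
t: 15.17
ee_pos: [0.4812, -0.2148, 0.0596]
tool_rot: [-3.141, -0.0, 1.603]
ft_force: [0.5, -0.4, -1.0]
gripper_width: 0.0576
grip_force: 35.4
```

```bash
python3 go.py
```

```text
t 15.17 p [ 0.4812 -0.2148  0.0596] rot [-1.7996e+02 -2.0000e-02  9.1830e+01] f [ 0.47 -0.41 -1.03] m [ 0.01  0.05 -0.  ] w 0.0576 gf 35.4 q7 0.29
```

It has entered the recess with no resistance. Lowering to the floor.

Emit:
apply_moves([
  [0.05,0,0,0.001,0],
  [0.05,0,0,0.002,0],
  [0.05,0,0,0.003,0],
  [0.05,0,0,0.004,0],
  [0.05,0,0,0.005,0],
  [0.05,0,0,0.006,0],
  [0.05,0,0,0.007,0],
  [0.05,0,0,0.0075,0],
])

```text
t: 15.83
ee_pos: [0.4814, -0.2149, 0.0524]
tool_rot: [-3.141, -0.0, 1.603]
ft_force: [-1.2, -0.7, 3.4]
gripper_width: 0.0574
grip_force: 35.8
```

```bash
python3 go.py
```

```text
t 15.83 p [ 0.4814 -0.2149  0.0524] rot [-1.7999e+02 -1.0000e-02  9.1840e+01] f [-1.2  -0.74  3.37] m [-0.15  0.22  0.02] w 0.0574 gf 35.8 q7 0.28
```

Emit:
apply_moves([
  [0.06,0,0,0,0],
  [0.065,0,0,0,0],
  [0.075,0,0,0,0],
  [0.085,0,0,0,0],
  [0.085,0,0,0,0],
  [0.085,0,0,0,0],
  [0.085,0,0,0,0],
  [0.085,0,0,0,0],
])

```text
t: 16.5
ee_pos: [0.4815, -0.2149, 0.0526]
tool_rot: [3.142, -0.0, 1.603]
ft_force: [0.4, 0.3, -0.2]
gripper_width: 0.0849
grip_force: 0.0
```

Emit:
apply_moves([
  [0.085,0,0,-0.01,0],
  [0.085,0,0,-0.025,0],
  [0.085,0,0,-0.045,0],
  [0.085,0,0,-0.07,0],
  [0.085,0,0,-0.1,0],
  [0.085,0,0,-0.13,0],
  [0.085,0,0,-0.15,0],
  [0.085,0,0,-0.15,0],
])

```text
t: 17.17
ee_pos: [0.4839, -0.2156, 0.2086]
tool_rot: [3.134, 0.004, 1.603]
ft_force: [0.6, 0.2, 1.2]
gripper_width: 0.0852
grip_force: 0.0
```

```bash
python3 go.py; python3 snap.py side 200 130 220 230 pics/g.png
python3 -c "
import cv2;a=cv2.imread('pics/g.png');print(a.shape);cv2.imwrite('pics/g.png',cv2.resize(a,(570,596)))"
```

```text
t 17.17 p [ 0.4839 -0.2156  0.2086] rot [179.55   0.22  91.85] f [0.64 0.19 1.18] m [-0.01 -0.07  0.05] w 0.0852 gf 0.0 q7 0.33
(690, 660, 3)
```

View pics/g.png

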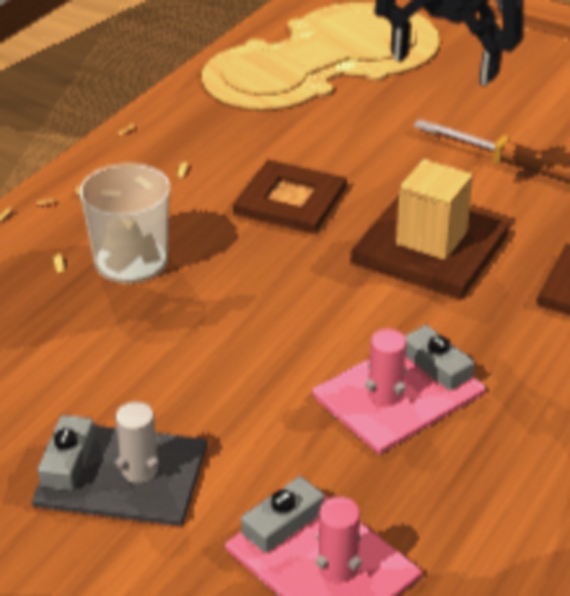

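The guard sits upright in the large stand's recess at (433,210), and the iron is flat with its post at (138,445). The gripper is clear, so I hand in.

```bash
python3 -c "
from rig import arm;print(arm.close_job())"
```

```text
the job is handed in; nothing more can be done
None
```

I freed the guard after turning it about 47 degrees, lifted it straight off the iron, seated it in the largest stand's recess, released it and handed the job in at about 17 s; the hand-in gave no verdict.

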